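# Refill the flow lane with tall cartons at a print-shop packing bench

### The arm

A 6-joint arm with a two-finger parallel gripper is mounted at the origin on the work surface. World frame = base frame: x ahead of the robot, y to its left, z up, the work surface at z = 0. Lengths are in m, angles in rad, forces in N, time in s.
With the tool pointing down it reaches from about 0.325 to 0.9 m from the base axis. Payload 6.1 kg.
Tool frame: the origin (TCP) lies midway between the tips of the shut fingers; the grasp point (between the pads) lies 19 mm behind it; z points along the fingers, y is the line along which they close (so a half turn about z gives the same grasp; the last joint's range is limited). The gripper opens to 85 mm and grips with 20 to 120 N. Pads are 22 mm wide; open, the fingers measure 114 mm over their backs; the gripper's body (76 mm by 85 mm) begins 54 mm behind the grasp point. The pads swing forward as they close: fully open they stand 13 mm farther back than shut.
Start: joints at [-1.26, 0.22, 1.526, -0, 1.395, -0.126], TCP at [0.264, -0.566, 0.231] pointing down, gripper open.
Joint ranges: [-2.98, 2.98], [-0.91, 2.08], [0.09, 2.57], [-1.24, 4.39], [0.2, 2.65], [-2.68, 2.68]. Speed limits (rad/s): [2.57, 2.57, 3.01, 3.14, 3.14, 3.14].

### API

Orientations are given as [roll, pitch, yaw] about the fixed x, y, z axes, in that order (R = Rz(yaw) Ry(pitch) Rx(roll)).
In Python, from plant import movep, move_l, set_joints, gripper_to, hold, inverse_kinematics, observe, get_image, get_calibration, Unreachable, job_done gives the robot as it stands. Calls block until the motion is done:
- movep(position, orientation): joint-space move of the TCP to a pose.
- move_l(position, feed=0.15, rotation=None, max_force=None): straight line of the TCP; rotation=None keeps the orientation; feed is the mean speed in m/s. With max_force (N) it stops when the force on the tool has changed by that much, and returns True; else False.
- set_joints(angles): joint-space move.
- gripper_to(opening, f_grip=None): finger opening in m; f_grip is the grip in N (None keeps the last); returns when the fingers have stopped.
- hold(seconds).
- inverse_kinematics(position, orientation): joint angles nearest the present ones, or None.
- observe(): the state.
- get_image(name): name is "scene" or "top" or "wrist"; returns (picture, depth): 420x560x3 uint8, red, green, blue; 420x560 float32, m along the optical axis (not along the pixel's ray), 0 where there is no reading.
- get_calibration(name): a dict with "intrinsics" (3x3 intrinsics, pixels), "dist_coeffs" ([k1, k2, p1, p2, k3] as OpenCV has them; the pictures are not rectified), "world_from_camera" (4x4, takes a point from camera to world coordinates). Camera axes: x right, y down, z forward; pixel columns grow to the right and rows downward; lengths in m; the calibration is good to about 2 mm. A picture is of the moment at which its call begins: read the wrist's pose just before it. get_calibration takes no time and is no camera call; for the wrist camera it gives the pose at the moment of the call.
A pose or a line that the arm cannot do raises Unreachable and nothing moves.
- job_done(): hands the job in; it is judged then, once.
The state is a dict: "time_s": time; "q": joint angles; "joint_velocities": joint speeds; "joint_torque": joint torques, N m; "eef_pos": TCP position; "tcp_rot": TCP orientation; "ft_force": force on the tool from outside, world axes, zero at the start; "torque": the same for the moment, N m; "opening": finger opening in m; "grasp_force": force on a finger pad.
Only numpy, scipy, OpenCV 4.12 (cv2) and the standard library are available. Lean on these libraries where they do the work, as an engineer would, in place of code of your own. Each camera call takes 0.05 s, during which the arm holds its last target. There are 200 camera calls.

### The job

Load the two tall white cartons into the empty flow lane (the one beside it is full): lower each one gently, upright and lengthwise, into the open high end and let it slide down by itself, so that the first rests against the stop and the second rests right behind it. Leave the low white carton where it is.

Things in the scene. Friction and masses are not known exactly. Their poses are not given: they have to be found in the camera images.
- tall_carton_1: tall oblong sealed carton of white board with a brown tape strip along the top: 56 wide x 90 long x 85 high, about 0.2 to 0.4 kg; it stands upright on the bench. Origin: centre of its underside; x across its 56 mm width, y along its 90 mm length, z up. Both tall cartons are the same, and either may go in first
- tall_carton_2: tall oblong sealed carton of white board with a brown tape strip along the top: 56 wide x 90 long x 85 high, about 0.2 to 0.4 kg; it stands upright on the bench. Origin: centre of its underside; x across its 56 mm width, y along its 90 mm length, z up. Both tall cartons are the same, and either may go in first
- lane_stop (a point): empty sloped aluminium channel; its twin is full. Origin: on its slide surface at the foot of the stop; y downhill (14 degrees), x level across, z square to the surface. 340 long, 76 clear width, walls 27 high, stop 48; high end open, 121 above the bench. Wire bars 109 over the surface bridge y -22 to -138: load at y about -270. Slick: a freed carton slides down by itself
- low_carton: low white carton, much like the tall ones but only 60 x 66 x 52 high, standing on the bench among them: not to be loaded. Origin: centre of its underside; x across 60, y along 66, z up

How it is judged:
At the end, for the whole second after the job is handed in: Both tall cartons stand on the empty lane, square to its surface within 8 degrees, lengthwise within 17, within 18 mm of its centre line, released and still: one's middle 35 to 60 mm from the stop (45 = touching), the other's 120 to 155 mm (135 = touching the first) (x of tall_carton_1 in the frame of lane_stop between -0.018 and 0.018 m and z of tall_carton_1 in the frame of lane_stop between -0.01 and 0.012 m and angle between the z axis of each of tall_carton_1, tall_carton_2 and the z axis of lane_stop, either way round below 0.15 rad and angle between the y axis of each of tall_carton_1, tall_carton_2 and the y axis of lane_stop, either way round below 0.3 rad and linear speed of each of tall_carton_1, tall_carton_2 below 0.02 m/s and contact force between each of tall_carton_1, tall_carton_2 and the fingers below 0.05 N and x of tall_carton_2 in the frame of lane_stop between -0.018 and 0.018 m and z of tall_carton_2 in the frame of lane_stop between -0.01 and 0.012 m and ((y of tall_carton_1 in the frame of lane_stop between -0.06 and -0.035 m and y of tall_carton_2 in the frame of lane_stop between -0.155 and -0.12 m) or (y of tall_carton_2 in the frame of lane_stop between -0.06 and -0.035 m and y of tall_carton_1 in the frame of lane_stop between -0.155 and -0.12 m))).
It fails at once if a tall carton is dropped or thrown (moving faster than 1.1 m/s out of the fingers; the slide itself stays below 0.8) ((linear speed of tall_carton_1 above 1.1 m/s and contact force between tall_carton_1 and the fingers below 0.05 N) or (linear speed of tall_carton_2 above 1.1 m/s and contact force between tall_carton_2 and the fingers below 0.05 N)).
It fails at once if the low carton is moved more than 30 mm (distance of low_carton from where it was at the start of the episode above 0.03 m).
It also fails if it takes over 54 s, if anything falls off the work surface, if the arm or the gripper's body presses on something with over 40 N, if the wrist force passes 120 N, or if a joint passes its speed limit or range.

## Working session

There is one attempt and no reset: what is moved stays moved. The work goes in short steps, each a Python script; the robot and the scene stay as the last script left them, time stands still between calls to the robot, and variables do not carry over. Pictures are saved under pics/ and viewed, at most 10 in all, crops included, and the job is handed in when it is done.

```bash
mkdir -p pics
cat > h.py <<'E'
import numpy as np, cv2
from plant import *
def cloud(name):
    c=get_calibration(name); im,d=get_image(name)
    K=np.array(c["intrinsics"]);D=np.array(c["dist_coeffs"]);T=np.array(c["world_from_camera"])
    h,w=d.shape; u,v=np.meshgrid(np.arange(w),np.arange(h))
    p=cv2.undistortPoints(np.stack([u,v],-1).reshape(-1,1,2).astype(np.float64),K,D).reshape(h,w,2)
    P=np.dstack([p[...,0]*d,p[...,1]*d,d])@T[:3,:3].T+T[:3,3]
    P[d==0]=np.nan
    return im,d,P
def save(im,n): cv2.imwrite('pics/'+n,cv2.cvtColor(im,cv2.COLOR_RGB2BGR))
E
python3 - <<'E'
from h import *
o=observe();print(o["time_s"],o["eef_pos"],o["tcp_rot"])
for n in("top","scene"):
    im,d,P=cloud(n);save(im,n+'0.png');np.savez(n+'0.npz',im=im,P=P);print(np.array(get_calibration(n)["world_from_camera"]).round(3).tolist())
E
```

```text
0.0 [ 0.26420529 -0.56572893  0.23017284] [-3.13961848e+00 -2.40100521e-04  4.36818660e-01]
[[-0.012, -0.993, 0.115, 0.386], [-1.0, 0.01, -0.02, 0.03], [0.018, -0.116, -0.993, 1.185], [0.0, 0.0, 0.0, 1.0]]
[[0.262, 0.751, -0.607, 1.072], [0.965, -0.213, 0.153, -0.117], [-0.014, -0.625, -0.78, 0.784], [0.0, 0.0, 0.0, 1.0]]
```

View pics/top0.png

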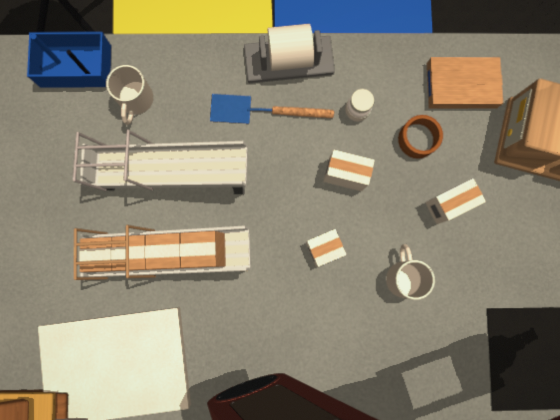

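View pics/scene0.png

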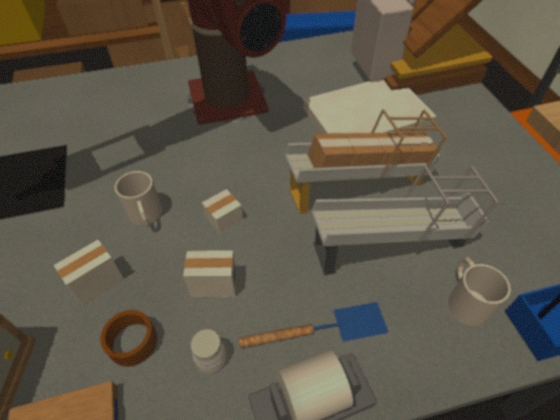

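The top view shows the tall cartons at about (351,166) and (461,200), the low one at (326,248), and the empty lane at (80–246,165) with its open high end on the right. The full lane is below it. Next I measure their poses.

Run:
```python
from h import *
for n,seeds in(("top",[(351,166),(461,200),(326,248)]),("scene",[(210,262),(86,262),(222,203)])):
    z=np.load(n+'0.npz');P=z['P']
    for (u,v),H in zip(seeds,(.085,.085,.052)):
        c=P[v,u];r=np.linalg.norm(P[...,:2]-c[:2],axis=-1)
        m=(abs(P[...,2]-H)<.008)&(r<.085)
        q=P[m];b=cv2.minAreaRect((q[:,:2]*1000).astype(np.float32));print(n,c.round(3),m.sum(),np.median(q[:,2]).round(4),b)
        bp=cv2.boxPoints(b);print(bp.round(0).tolist())
P=np.load('top0.npz')['P']
print("neighbours heights > .02 near cartons")
# lane: profile along y at columns
for u in range(70,256,8):
    col=P[130:205,u];print(u,[ (round(float(a[0]),3),round(float(a[1]),3),round(float(a[2]),3)) for a in col[[10,20,30,36,42,52,60]]])
# cross profile
u=200
for v in range(134,202,2):print(v,P[v,u].round(3),P[v,230].round(3))
```

```text
top [ 0.613 -0.145  0.087] 1119 0.0851 ((611.9574584960938, -145.1399688720703), (90.93708038330078, 56.67070388793945), 75.15282440185547)
[[573.0, -182.0], [628.0, -196.0], [651.0, -108.0], [596.0, -94.0]]
top [ 0.54  -0.376  0.082] 1112 0.0851 ((542.821533203125, -374.4224853515625), (55.84791946411133, 93.10688781738281), 25.212339401245117)
[[498.0, -344.0], [537.0, -428.0], [588.0, -405.0], [548.0, -320.0]]
top [ 0.444 -0.093  0.052] 883 0.0522 ((446.0369873046875, -93.75399780273438), (60.13239288330078, 67.00007629394531), 22.33353042602539)
[[405.0, -74.0], [431.0, -136.0], [487.0, -113.0], [461.0, -51.0]]
scene [ 0.612 -0.14   0.085] 1291 0.0853 ((613.02734375, -144.66293334960938), (91.1491928100586, 58.0421142578125), 74.78910064697266)
[[573.0, -181.0], [629.0, -196.0], [653.0, -108.0], [597.0, -93.0]]
scene [ 0.547 -0.368  0.085] 1313 0.0858 ((543.1918334960938, -374.58221435546875), (60.519588470458984, 89.85829162597656), 25.408933639526367)
[[497.0, -347.0], [535.0, -428.0], [590.0, -402.0], [551.0, -321.0]]
scene [ 0.445 -0.091  0.052] 695 0.0522 ((447.0697021484375
[... 4944 characters left out ...]
.099] [0.601 0.106 0.113]
172 [0.601 0.169 0.096] [0.597 0.106 0.111]
174 [0.596 0.169 0.098] [0.593 0.106 0.114]
176 [0.593 0.169 0.096] [0.588 0.106 0.115]
178 [0.588 0.169 0.101] [0.584 0.106 0.117]
180 [0.584 0.169 0.1  ] [0.58  0.106 0.114]
182 [0.574 0.165 0.129] [0.571 0.104 0.142]
184 [0.572 0.166 0.12 ] [0.569 0.105 0.132]
186 [0.572 0.169 0.096] [ 0.588  0.115 -0.003]
188 [0.583 0.181 0.002] [0.583 0.114 0.002]
190 [0.579 0.181 0.002] [0.578 0.114 0.004]
192 [ 0.575  0.181 -0.001] [ 0.574  0.114 -0.001]
194 [0.57  0.181 0.   ] [0.569 0.114 0.002]
196 [0.565 0.181 0.004] [ 0.565  0.114 -0.002]
198 [0.56  0.181 0.004] [0.56  0.114 0.003]
200 [0.556 0.181 0.002] [ 0.556  0.114 -0.001]
```

```bash
cat > lane.py <<'E'
from h import *
def lane():
    out=[]
    for n in("top","scene"):
        P=np.load(n+'0.npz')['P'].reshape(-1,3)
        a=np.radians(14);s=(P[:,1]-.073); zf=.121-s*np.tan(a)
        inn=(abs(P[:,0]-.618)<.07)&(s>.01)&(s<.19)
        f=P[inn&(abs(P[:,2]-zf)<.008)&(abs(P[:,0]-.613)<.025)]
        A=np.c_[f[:,0],f[:,1],np.ones(len(f))];c=np.linalg.lstsq(A,f[:,2],rcond=None)[0]
        w=P[inn&(abs(P[:,2]-zf-.027)<.008)]; 
        L=w[w[:,0]<.60];R=w[w[:,0]>.625]
        l=np.polyfit(L[:,1],L[:,0],1);r=np.polyfit(R[:,1],R[:,0],1)
        e=P[(abs(P[:,0]-.61)<.025)&(abs(P[:,2]-.121)<.01)]
        print(n,c,np.degrees(np.arctan(c[1])),len(f),l,r,len(L),len(R),'end y',e[:,1].min(),np.percentile(e[:,1],3))
lane()
E
python3 lane.py
python3 - <<'E'
from h import *
import cv2
P=np.load('top0.npz')['P']; 
for v in (160,168,176): print([(u,P[v,u].round(3).tolist()) for u in range(240,252)][::1])
E
```

```text
top [-0.01962284 -0.24880319  0.15109239] -13.971686633382733 2002 [0.03772643 0.56732533] [0.03510006 0.64702107] 279 286 end y -0.5704416451845205 -0.5571747100552206
scene [-0.01436369 -0.2473877   0.14783985] -13.89528761451235 1435 [0.0416481  0.56852442] [0.04142721 0.64937407] 406 425 end y 0.07070625724339234 0.07230412411019004
[(240, [0.621, 0.086, 0.115]), (241, [0.621, 0.084, 0.117]), (242, [0.621, 0.082, 0.118]), (243, [0.621, 0.079, 0.118]), (244, [0.621, 0.077, 0.118]), (245, [0.621, 0.075, 0.118]), (246, [0.62, 0.073, 0.123]), (247, [0.622, 0.072, 0.113]), (248, [0.647, 0.074, -0.004]), (249, [0.646, 0.071, 0.003]), (250, [0.647, 0.069, -0.0]), (251, [0.646, 0.067, 0.004])]
[(240, [0.604, 0.086, 0.119]), (241, [0.603, 0.083, 0.122]), (242, [0.603, 0.081, 0.122]), (243, [0.604, 0.079, 0.12]), (244, [0.604, 0.077, 0.119]), (245, [0.603, 0.075, 0.122]), (246, [0.603, 0.073, 0.121]), (247, [0.629, 0.076, -0.003]), (248, [0.628, 0.074, 0.003]), (249, [0.629, 0.072, -0.004]), (250, [0.628, 0.069, -0.001]), (251, [0.628, 0.067, 0.001])]
[(240, [0.587, 0.086, 0.12]), (241, [0.588, 0.084, 0.119]), (242, [0.588, 0.082, 0.118]), (243, [0.587, 0.08, 0.12]), (244, [0.587, 0.077, 0.12]), (245, [0.587, 0.075, 0.122]), (246, [0.588, 0.074, 0.116]), (247, [0.61, 0.076, 0.002]), (248, [0.61, 0.074, -0.002]), (249, [0.61, 0.072, 0.0]), (250, [0.61, 0.069, 0.001]), (251, [0.61, 0.067, -0.001])]
```

```bash
cat > job.py <<'E'
from h import *
from scipy.spatial.transform import Rotation as Ro
a=np.radians(14);t=np.arctan(.039)
D=np.array([np.sin(t)*np.cos(a),np.cos(t)*np.cos(a),-np.sin(a)])
X=np.array([np.cos(t),-np.sin(t),0]);N=np.cross(X,D)
E=np.array([.6109,.072,.1205]);H=.037
def rpy(x,z): return Ro.from_matrix(np.c_[x,np.cross(z,x),z]).as_euler('xyz')
def flips(x,z): return [rpy(x,z),rpy(-x,z)]
LOAD=E+.07*D
def pick(c,ang):
    l=np.array([np.cos(ang),np.sin(ang),0])
    o=rpy(l*S,np.array([0,0,-1.]))
    movep([*c,.20],o); move_l([*c,H],feed=.12)
    gripper_to(.04,50); s=observe();print('grip',s['opening'],s['grasp_force'],s['eef_pos'])
    move_l([*c,.30],feed=.2);s=observe();print('lift',s['opening'],s['grasp_force'],s['ft_force'],s['time_s'])
def place():
    o=rpy(D*S,-N)
    movep(LOAD+N*(H+.09),o); move_l(LOAD+N*(H+.012),feed=.12)
    hit=move_l(LOAD+N*(H-.005),feed=.02,max_force=3);s=observe()
    print('hit',hit,(s['eef_pos']-LOAD)@N-H,s['ft_force'])
def release():
    gripper_to(.083); move_l(np.array(observe()['eef_pos'])+N*.09,feed=.2); s=observe();print(s['time_s'],s['opening'])
S=1
C1=((.6125,-.145),np.radians(75.)); C2=((.543,-.3745),np.radians(115.3))
E
python3 - <<'E'
import job; from job import *
for S in(1,-1):
    for c,an in(C1,C2):
        l=np.array([np.cos(an),np.sin(an),0])*S
        for z in(H,.3):
            q=inverse_kinematics([*c,z],rpy(l,np.array([0,0,-1.])));print(S,None if q is None else np.round(q,2))
    for h in(0,.09):
        q=inverse_kinematics(LOAD+N*(H+h),rpy(D*S,-N));print('L',None if q is None else np.round(q,2))
E
```

```text
1 [-0.36  0.43  1.65 -0.    1.06 -0.1 ]
1 [-0.36  0.2   1.43  0.    1.52 -0.1 ]
1 [-0.72  0.49  1.56  0.    1.08 -1.16]
1 [-0.72  0.27  1.34  0.    1.53 -1.16]
L [ 0.24  0.38  1.52 -0.24  1.31  0.35]
L [ 0.27  0.33  1.42 -0.23  1.47  0.34]
-1 None
-1 None
-1 [-0.72  0.49  1.56 -0.    1.08  1.98]
-1 [-0.72  0.27  1.34 -0.    1.53  1.98]
L None
L None
```

Run:
```python
from job import *
pick(*C1); place()
im,_,P=cloud("scene");save(im,'s1.png')
```

```text
grip 0.05560209056882057 53.920671343803406 [ 0.61292769 -0.14512607  0.0376633 ]
lift 0.05559701579633579 53.553292751312256 [-0.19165737 -0.21699769 -2.72894288] 5.4333
hit True 0.0017118031095441633 [0.92800484 1.43363643 3.86023806]
```

View pics/s1.png

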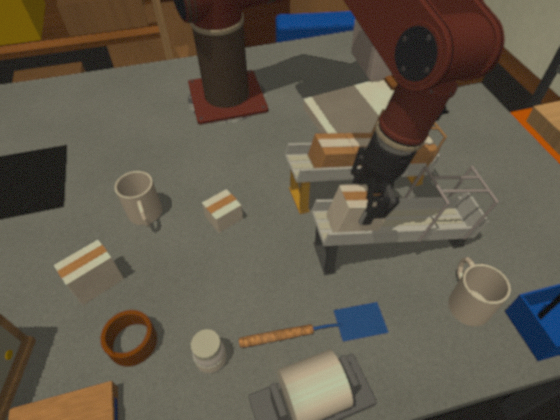

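The carton (about (352,207)) sits upright and lengthwise between the walls at the high end, and the contact height matches the plan. I'll release it.

Run:
```python
from job import *
release()
im,_,P=cloud("scene");save(im,'s2.png')
```

```text
9.0917 0.08309712956878816
```

View pics/s2.png

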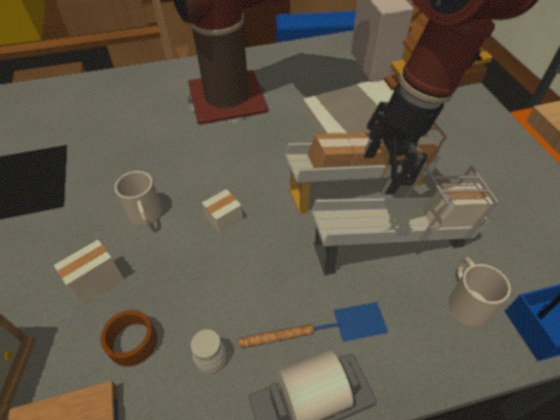

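The first carton slid down to the stop (about (460,208)). Now the second.

Run:
```python
from job import *
pick(*C2); place(); s=observe()
im,_,P=cloud("scene");save(im,'s3.png')
```

```text
grip 0.05544234566992535 54.03079390525818 [ 0.54344946 -0.37482208  0.03781572]
lift 0.05570642719532239 53.503355383872986 [-0.53966034 -0.42112153 -4.15969376] 14.4833
hit True 0.0018460140653813809 [0.60691466 1.20484064 3.84490129]
```

View pics/s3.png

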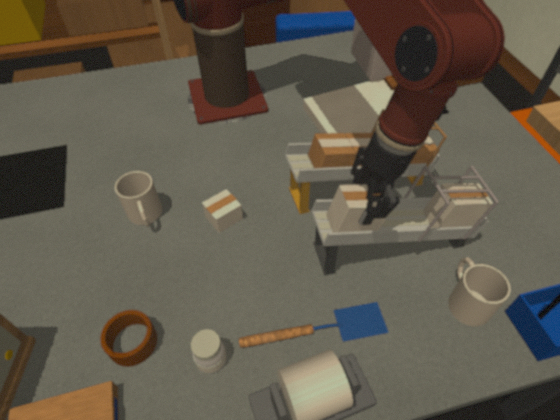

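The second carton sits square in the high end (about (350,208)), with the first at the stop. I'll release it, back the arm away and measure both.

Run:
```python
from job import *
release(); set_joints([-.6,.2,1.43,0,1.5,-.1]); hold(.5)
O=E+.34*D
for n in("top","scene"):
    im,_,P=cloud(n);save(im,n+'9.png')
    Q=(P.reshape(-1,3)-O)@np.c_[X,D,N]
    q=Q[(abs(Q[:,2]-.085)<.008)&(abs(Q[:,0])<.06)&(Q[:,1]<.02)&(Q[:,1]>-.33)]
    print(n,len(q),np.percentile(q,[1,50,99],axis=0).round(4).tolist())
    for lo,hi in((-.09,0),(-.185,-.09)):
        k=q[(q[:,1]>lo)&(q[:,1]<hi)];print(cv2.minAreaRect((k[:,:2]*1000).astype(np.float32)) if len(k)>5 else None, k[:,2].mean())
```

```text
18.9083 0.08305599539770626
top 1973 [[-0.0477, -0.1793, 0.0786], [-0.0024, -0.1005, 0.086], [0.0438, -0.0014, 0.0905]]
((-1.9182205200195312, -44.894020080566406), (89.80089569091797, 99.08509826660156), 89.89092254638672) 0.0857623860176675
((-2.019580841064453, -135.27627563476562), (99.60625457763672, 90.29681396484375), 0.44824090600013733) 0.08583142032664633
scene 1771 [[-0.0447, -0.1784, 0.0773], [0.0077, -0.0986, 0.086], [0.0491, -0.0004, 0.0896]]
((1.1669349670410156, -45.066139221191406), (89.42642974853516, 99.03131103515625), 89.45894622802734) 0.08548903746690266
((1.3051338195800781, -134.7331085205078), (98.37665557861328, 89.42451477050781), 0.015903189778327942) 0.0853264021750834
```

View pics/scene9.png

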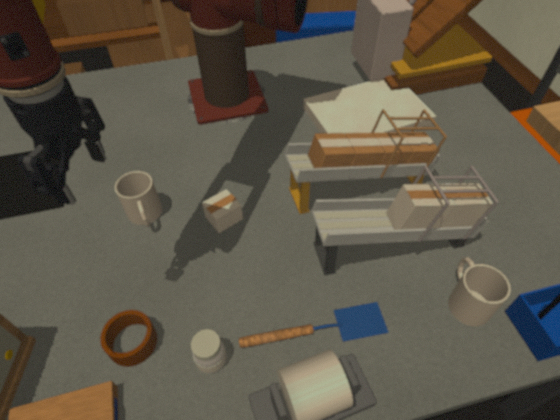

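Both cartons stand square in the lane, touching each other, from the stop (about (485,205)) back to about (392,210). The measured tops span y from 0 to −0.18 m at a height of 0.085 m. The low carton has not moved.

```bash
python3 -c "
from plant import *
print(job_done())"
```

```text
the job is handed in; nothing more can be done
None
```

I loaded both tall cartons into the empty lane, the first against the stop and the second touching it. The low carton stayed in place, and I handed the job in after about 20 s of robot time; it returned no verdict.

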